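# Unlock the lid of a food chopper and set it out to dry

### The arm

A 7-joint arm with a two-finger parallel gripper is mounted at the origin on the work surface; the furniture and walls round the work are solid. World frame = base frame: x ahead of the robot, y to its left, z up, the work surface at z = 0. Lengths are in m, angles in rad, forces in N, time in s.
With the tool pointing down it reaches from about 0.425 to 0.825 m from the base axis. Payload 3.6 kg.
Tool frame: the origin (TCP) lies where the fingers leave the gripper's body, on its centre line; the fingertips stand 73 mm ahead of it and the grasp point (between the pads) lies 54 mm ahead of it; z points along the fingers, y is the line along which they close (so a half turn about z gives the same grasp; the last joint's range is limited). The gripper opens to 85 mm and grips with 20 to 120 N. Pads are 22 mm wide; open, the fingers measure 114 mm over their backs; the gripper's body (76 mm by 85 mm) begins 54 mm behind the grasp point. The pads swing forward as they close: fully open they stand 13 mm farther back than shut.
Start: joints at [-1.183, 0.615, -0.013, 1.423, 0.008, 1.103, -0.04], TCP at [0.261, 0.595, 0.304] pointing down, gripper open.
Joint ranges: [-3.12, 3.12], [-0.3, 2.06], [-1.34, 1.32], [0.26, 2.42], [-1.36, 4.5], [0.01, 1.98], [-2.84, 2.84]. Speed limits (rad/s): [2.79, 2.79, 3.14, 3.14, 3.14, 3.14, 3.14].

### API

Orientations are given as a unit quaternion [x, y, z, w].
In Python, from station import arm, snapshot, camera_info, ticket gives the robot as it stands. Calls block until the motion is done:
- arm.movep(position, orientation): joint-space move of the TCP to a pose.
- arm.line_to(position, velocity=0.15, ori=None): straight line of the TCP; ori=None keeps the orientation; velocity is the mean speed in m/s.
- arm.move_j(angles): joint-space move.
- arm.move_gripper(opening, effort=None): opening from 0.0 (shut) to 1.0 (fully open); effort is the grip in N (None keeps the last); returns when the fingers have stopped.
- arm.pause(seconds).
- arm.ik(position, orientation): joint angles nearest the present ones, or None.
- snapshot(name): name is "scene" or "top" or "wrist"; returns the picture (420x560x3 uint8, blue, green, red); there is no depth.
- camera_info(name): a dict with "fx", "fy", "cx", "cy" (pixels), "dist_coeffs" ([k1, k2, p1, p2, k3] as OpenCV has them; the pictures are not rectified), "R" (3x3) and "t" (3): a world point X has camera coordinates R X + t; the wrist camera has in their place "T_tool_cam" (4x4, takes a point from camera to tool coordinates, whose origin is the TCP and whose axes are the flange's). Camera axes: x right, y down, z forward; pixel columns grow to the right and rows downward; lengths in m; the calibration is good to about 2 mm. A picture is of the moment at which its call begins: read the wrist's pose just before it. camera_info takes no time and is no camera call.
A pose or a line that the arm cannot do raises arm.MotionError and nothing moves.
- ticket.finish_job(): hands the job in; it is judged then, once.
Readings, each from a call of its own:
- arm.read_time(): time.
- arm.read_joint_positions(): joint angles.
- arm.read_dq(): joint speeds.
- arm.read_effort(): joint torques, N m.
- arm.read_tool_pos(): TCP position.
- arm.read_eef_rot(): TCP orientation.
- arm.read_ft_force(): force on the tool from outside, world axes, zero at the start.
- arm.read_wrist_torque(): the same for the moment, N m.
- arm.read_opening(): opening from 0.0 (shut) to 1.0 (fully open).
- arm.read_finger_force(): force on a finger pad.
Only numpy, scipy, OpenCV 4.12 (cv2) and the standard library are available. Lean on these libraries where they do the work, as an engineer would, in place of code of your own. Each camera call takes 0.05 s, during which the arm holds its last target. There are 200 camera calls.

### The job

Open the food chopper: press its release key fully down, then, with the key down, push the lid's handle bar round anticlockwise (seen from above) a quarter turn to its stop, and lift the lid straight off. Set the lid down gently, right way up and wholly on the stone drying mat, and let go. Do not knock or shift the small pot and the bottles standing around.

Things in the scene. Friction and masses are not known exactly. Their poses are not given: they have to be found in the camera images.
- chopper: Small food chopper, fixed: round steel bowl with white top, 150 mm across; deck 85 mm high, a bayonet collar (100 mm across) on it to 101 mm. Origin: on the worktop under the bowl's axis; z up; -x points to the white nose that carries the release key (46 mm wide, to 119 mm from the axis, top 98 mm high). Stands left or right of the robot's centre line, nose roughly towards the robot
- release_key (a joint): Release key's travel in m: 0 standing up, 0.010 fully down (hard stop). It moves straight down, resists with about 3 N and stays where it is left (no spring). Standing up it blocks the tab on the lid's rim; pressed 8 mm or more it lets the tab pass over
- key_press (a point): Where to press: on the top of the grey key, a bar 48 x 24 mm (48 along the chopper's x, 60 to 108 mm from its axis). The point lies 94 mm from the axis towards -x; 109.5 mm above the worktop with the key up, 99.5 mm with it down. The lid's tab is beside the key's inner end, up to 70 mm from the axis and 107 mm high
- lid: Loose white lid, about 0.22 kg: disc 108 mm across with a rim tab and a bar handle on top; below it a grey plug 61 mm across, 15 mm deep, with two lugs reaching 38 mm from the axis along its +-x. Origin: centre of the plug's underside, on which it stands when put down; z up; disc's top at z = 23 mm. Locked, its axes agree with the chopper's and its origin is 86 mm above the worktop
- lid_handle (a point): Middle of the handle bar's top, on the lid's axis, 59 mm above the lid's origin. The bar lies along the lid's y: 124 long, 16 thick, from 23 to 59 mm above the origin. The lid turns about its z, anticlockwise from above, to a stop at about 95 degrees, easily, and stays where left; it lifts off only from about 77 degrees on. Clockwise it is stopped
- drying_mat: Grey stone drying mat, fixed, 160 (x) x 200 (y) x 9 mm. Origin: centre of its underside on the worktop; its top is 9 mm up. On the other side of the robot's centre line from the chopper
- balm_pot: Bystander: small round pot with red lid, 58 mm across, 50 mm high; origin at the centre of its underside. Leave alone
- dropper_bottle: Bystander: small brown dropper bottle, 34 mm across, 102 mm high; origin at the centre of its underside. Leave alone
- baby_bottle: Bystander: baby bottle with green ring, 76 mm across, 144 mm high; origin at the centre of its underside. Leave alone
Things that resemble listed ones, but are neither listed nor needed, are in the scene too. Leave any pink look-alike of the lid alone.

How it is judged:
On the way, in this order (a step that is already met when the one before it is completed fails the run):
1. the release key is pressed down at least 8 mm while the lid is still locked (value of joint release_key above 0.008 m and angle between the x axis of lid and the x axis of chopper, either way round below 0.2 rad and z of lid in the frame of chopper below 0.092 m), for 0.1 s.
2. the lid is turned a quarter turn (at least 1.3 rad) while still seated in the collar (angle between the x axis of lid and the x axis of chopper, either way round above 1.3 rad and z of lid in the frame of chopper below 0.092 m and horizontal distance between lid and chopper below 0.008 m), for 0.1 s.
3. the lid is lifted clear above the collar (z of lid in the frame of chopper above 0.112 m).
At the end, for the whole second after the job is handed in: The lid stands at rest on the drying mat, right way up (within 0.1 rad), its underside on the mat's top (within 4 mm) and its axis within 42 mm of the mat's middle along the mat's x and 62 mm along its y (x of lid in the frame of drying_mat between -0.042 and 0.042 m and y of lid in the frame of drying_mat between -0.062 and 0.062 m and z of lid in the frame of drying_mat between 0.006 and 0.013 m and angle between lid's own z axis and vertical below 0.1 rad and linear speed of lid below 0.02 m/s); the robot touches nothing.
It fails at once if the pot or a bottle is shifted by more than 25 mm (distance of any of balm_pot, dropper_bottle, baby_bottle from where it was at the start of the episode above 0.025 m).
It fails at once if the lid is dropped or banged down: faster than 0.4 m/s within 10 mm of the mat's top (a fall of about 8 mm) (z of lid in the frame of drying_mat below 0.019 m and linear speed of lid above 0.4 m/s).
It also fails if it takes over 62 s, if anything falls off the work surface, if the arm or the gripper's body presses on something with over 40 N, if the wrist force passes 120 N, or if a joint passes its speed limit or range.

## Working session

There is one attempt and no reset: what is moved stays moved. The work goes in short steps, each a Python script; the robot and the scene stay as the last script left them, time stands still between calls to the robot, and variables do not carry over. Pictures are saved under pics/ and viewed, at most 10 in all, crops included, and the job is handed in when it is done.

```bash
mkdir -p pics; ls; python3 - <<'E'
from station import arm,snapshot,camera_info
import cv2
for n in("scene","top"):
    cv2.imwrite(f"pics/{n}0.png",snapshot(n)); c=camera_info(n); print(n,c)
print(camera_info("wrist"),arm.read_eef_rot(),arm.read_time())
E
```

```text
pics
scene {'fx': 476.17446895660765, 'fy': 476.17446895660765, 'cx': 280.9832436938116, 'cy': 217.29305914426828, 'dist_coeffs': array([0.03516161, 0.        , 0.        , 0.        , 0.        ]), 'R': array([[ 0.78515367, -0.61915213,  0.01357761],
       [-0.39219889, -0.51408001, -0.76282487],
       [ 0.47928462,  0.59360962, -0.64646258]]), 't': array([-0.43032441,  0.34053799,  0.87187669])}
top {'fx': 385.84965980892036, 'fy': 385.84965980892036, 'cx': 281.5255758646016, 'cy': 208.50422046605823, 'dist_coeffs': array([-0.0351892,  0.       ,  0.       ,  0.       ,  0.       ]), 'R': array([[ 0.02781624, -0.99947997, -0.01631121],
       [-0.99834726, -0.02695641, -0.05075531],
       [ 0.05028923,  0.01769607, -0.99857791]]), 't': array([0.04160898, 0.55394827, 1.16545089])}
{'fx': 329.2710699364763, 'fy': 329.2710699364763, 'cx': 281.2513770941754, 'cy': 211.5421715260724, 'dist_coeffs': array([-0.0354752,  0.       ,  0.       ,  0.       ,  0.       ]), 'T_tool_cam': array([[ 1.13308334e-03, -9.45812755e-01, -3.24710562e-01,
         8.53631628e-02],
       [ 9.99999349e-01,  1.02864359e-03,  4.93295869e-04,
        -2.79965115e-04],
       [-1.32554087e-04, -3.24710910e-01,  9.45813305e-01,
        -6.98270522e-02],
       [ 0.00000000e+00,  0.00000000e+00,  0.00000000e+00,
         1.00000000e+00]])} [ 2.05353314e-01  9.78687202e-01 -1.15204781e-03 -2.22608042e-04] 0.1
```

View pics/top0.png

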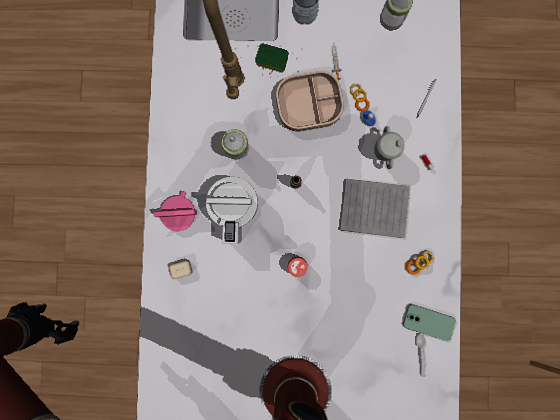

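View pics/scene0.png

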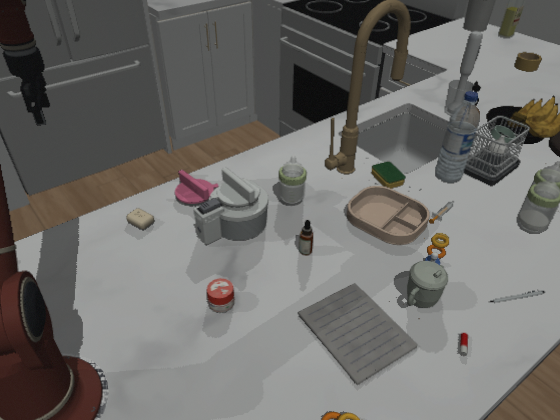

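The top view shows the chopper at about (231,203), with its nose and key towards the robot at (230,231). The mat is at (375,208), the pot at (298,266), the dropper bottle at (296,181), the baby bottle at (235,142), and the pink decoy at (178,212). I'll enlarge this for corners.

```bash
cat > h.py <<'E'
import numpy as np,cv2
from station import arm,snapshot,camera_info
from scipy.spatial.transform import Rotation as Rn
def pix2w(uv,z,name="top",pose=None):
    c=camera_info(name);K=np.array([[c['fx'],0,c['cx']],[0,c['fy'],c['cy']],[0,0,1]])
    p=cv2.undistortPoints(np.array(uv,float).reshape(-1,1,2),K,np.array(c['dist_coeffs'])).reshape(-1,2)
    d=np.c_[p,np.ones(len(p))]
    if name=="wrist":
        T=np.eye(4);T[:3,:3]=Rn.from_quat(pose[1]).as_matrix();T[:3,3]=pose[0];T=T@c['T_tool_cam'];Rw=T[:3,:3];o=T[:3,3]
    else: Rw=c['R'].T;o=-Rw@c['t']
    d=d@Rw.T;return o+d*((z-o[2])/d[:,2])[:,None]
E
python3 - <<'E'
import cv2
i=cv2.imread("pics/top0.png")
a=cv2.resize(i[150:260,140:270],None,fx=5,fy=5,interpolation=cv2.INTER_CUBIC);cv2.imwrite("pics/c1.png",a)
from h import *
np.set_printoptions(precision=4,suppress=True)
print("mat",pix2w([(345,179),(411,185),(405,238),(339,231)],.009),"\npot",pix2w([(298,267)],.05),"dropper",pix2w([(296,182)],.1),"baby",pix2w([(235,141)],.14),"pinkends",pix2w([(150,212),(197,211)],.06))
E
```

```text
mat [[ 0.6491 -0.136   0.009 ]
 [ 0.636  -0.3394  0.009 ]
 [ 0.4728 -0.3229  0.009 ]
 [ 0.4888 -0.1208  0.009 ]] 
pot [[0.3798 0.0029 0.05  ]] dropper [[0.6249 0.0162 0.1   ]] baby [[0.7297 0.1884 0.14  ]] pinkends [[0.5294 0.4458 0.06  ]
 [0.5362 0.3054 0.06  ]]
```

View pics/c1.png

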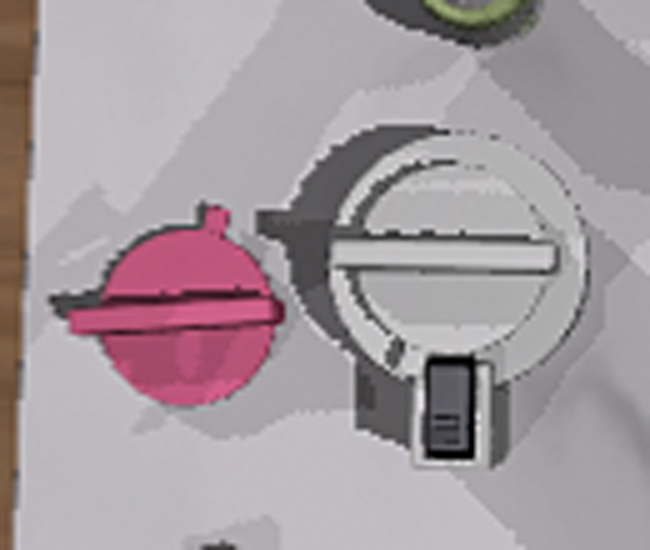

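The crop shows the white lid's bar from about (331,256) to (557,257) and the key at x 427–474, y 355–457. The nose's end edge is at y≈467.

```bash
python3 - <<'E'
from h import *
np.set_printoptions(precision=4,suppress=True)
f=lambda a:[(140+(x-2)/5,150+(y-2)/5) for x,y in a]
b=pix2w(f([(331,256),(557,257)]),.145);k=pix2w(f([(427,355),(474,355),(474,457),(427,457)]),.1095)
print(b,b.mean(0),np.linalg.norm(b[0]-b[1]));print(k,k.mean(0))
a=b.mean(0);d=k.mean(0)-a;print(np.linalg.norm(d[:2]),"yaw",np.degrees(np.arctan2(-d[1],-d[0])), "bar yaw", np.degrees(np.arctan2(*(b[0]-b[1])[1::-1]))-90)
# look from above key/lid: tool down, tool x -> +x ; R from Z rotation
for yaw in (0,90,-90,180):
    q=(Rn.from_euler('z',yaw,degrees=True)*Rn.from_quat([1,0,0,0])).as_quat()
    print(yaw,arm.ik([a[0]-.07,a[1],.33],q), arm.ik([a[0]-.094,a[1],.19],q),arm.ik([a[0],a[1],.19],q))
print(Rn.from_quat(arm.read_eef_rot()).as_matrix())
E
```

```text
[[0.5615 0.262  0.145 ]
 [0.5643 0.1382 0.145 ]] [0.5629 0.2001 0.145 ] 0.12386098793348152
[[0.5094 0.2133 0.1095]
 [0.5102 0.1867 0.1095]
 [0.4529 0.1848 0.1095]
 [0.4522 0.2113 0.1095]] [0.4812 0.199  0.1095]
0.08171126686772429 yaw 0.7904150393708493 bar yaw 1.2640479054859668
0 [-0.9082  0.4828  0.7357  1.7422 -0.3656  1.0584 -1.6177] [-0.8373  0.6234  0.6013  1.9674 -0.5306  0.711  -1.4816] [-0.7487  0.7404  0.6293  1.7222 -0.5501  0.8626 -1.4468]
90 [-0.6634  0.4189  0.346   1.7352 -0.1631  1.0157 -0.2587] [-0.6213  0.5662  0.2606  1.9609 -0.2326  0.643  -0.2126] [-0.5374  0.6734  0.26    1.7152 -0.2293  0.7829 -0.1684]
-90 [-0.103   0.4392 -0.4773  1.7178  0.2285  1.04    2.4836] [-0.1208  0.5977 -0.4893  1.9453  0.4229  0.7003  2.2747] [-0.0769  0.7087 -0.4998  1.6994  0.4302  0.8448  2.376 ]
180 [-0.4037  0.4046 -0.0334  1.7271  0.0155  1.0101  1.1281] [-0.3877  0.555  -0.0864  1.9536  0.0767  0.636   1.0479] [-0.3227  0.6618 -0.0899  1.7078  0.0789  0.7755  1.1207]
[[-0.9157  0.402  -0.0009]
 [ 0.402   0.9157 -0.0022]
 [-0.     -0.0023 -1.    ]]
```

The measurements agree with the given sizes: the bar measures 123.9 mm and the axis comes out at about (0.563, 0.200), yaw about 1°. I'll take one close look from above.

```bash
python3 - <<'E'
from h import *
q=(Rn.from_euler('z',180,degrees=True)*Rn.from_quat([1,0,0,0])).as_quat()
arm.movep([.52,.2,.33],q)
p=(arm.read_tool_pos(),arm.read_eef_rot())
i=snapshot("wrist");cv2.imwrite("pics/w1.png",cv2.resize(i,(800,600)));np.save("p1.npy",np.r_[p[0],p[1]]);print(p,arm.read_time(),arm.read_ft_force())
E
```

```text
(array([0.51955944, 0.20148685, 0.32993938]), array([-1.13092269e-03,  9.99999229e-01,  4.85156023e-04, -1.66831587e-04])) 1.875 [-0.44324185 -0.02439791  0.14619481]
```

View pics/w1.png

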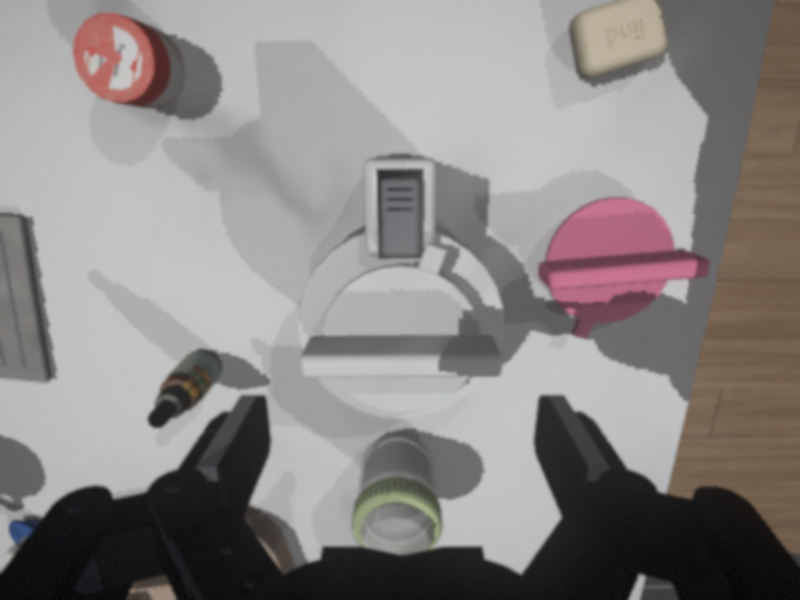

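The wrist view shows the bar's top face at about (302..500, 357..376), with its middle at (401,366). The key is at x 380–422, y 178–258, and the tab is at (437,258) beside its inner end. The baby bottle's top is at (398,515) and the dropper at (160,412).

```bash
python3 - <<'E'
from h import *
np.set_printoptions(precision=4,suppress=True)
v=np.load("p1.npy");p=(v[:3],v[3:])
s=lambda a:[(x*.7,y*.7) for x,y in a]
b=pix2w(s([(302,366),(501,366)]),.145,"wrist",p);print(b,b.mean(0),np.linalg.norm(b[0]-b[1]))
print(pix2w(s([(380,178),(422,178),(422,258),(380,258)]),.1095,"wrist",p),"baby",pix2w(s([(398,505)]),.144,"wrist",p))
E
```

```text
[[0.5624 0.1423 0.145 ]
 [0.5621 0.2621 0.145 ]] [0.5622 0.2022 0.145 ] 0.11980544101961803
[[0.4551 0.189  0.1095]
 [0.455  0.2141 0.1095]
 [0.5042 0.215  0.1095]
 [0.5043 0.1884 0.1095]] baby [[0.6678 0.2001 0.144 ]]
```

```bash
python3 - <<'E'
from h import *
np.set_printoptions(precision=4,suppress=True)
q=(Rn.from_euler('z',90,degrees=True)*Rn.from_quat([1,0,0,0])).as_quat()
arm.move_gripper(0.0)
x,y=.4685,.2014
arm.movep([x,y,.23],q)
arm.line_to([x,y,.187],.1)
f0=arm.read_ft_force()[2]
z=.187
while z>.169:
    z-=.001; arm.line_to([x,y,z],.03)
    f=arm.read_ft_force()[2]-f0; print(round(z,4),arm.read_tool_pos()[2].round(4),round(f,2))
    if f>12: break
arm.pause(.15);print(arm.read_tool_pos(),arm.read_ft_force(),arm.read_time())
arm.line_to([x,y,.23],.15)
i=snapshot("wrist");cv2.imwrite("pics/w2.png",i[100:400]);print(arm.read_time())
E
```

```text
0.186 0.1865 0.33
0.185 0.1851 0.34
0.184 0.1839 0.65
0.183 0.1829 -0.13
0.182 0.1819 -0.19
0.181 0.1811 0.93
0.18 0.1801 1.59
0.179 0.179 3.78
0.178 0.178 2.21
0.177 0.1769 1.79
0.176 0.1759 1.95
0.175 0.1749 1.56
0.174 0.1739 1.56
0.173 0.173 2.24
0.172 0.1722 4.59
0.171 0.1721 11.18
0.17 0.172 18.77
[0.4687 0.2014 0.172 ] [-3.4011 -1.3637 18.0575] 8.85
9.45
```

View pics/w2.png

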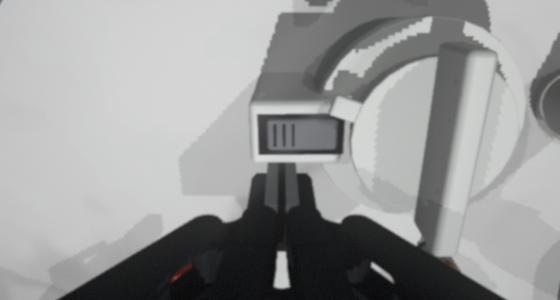

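The key is down on its hard stop, with the tips at 99 mm, and the tab is still at its locked place (345,107 in this crop). Next I grip the bar and turn it.

```bash
python3 - <<'E'
from h import *
np.set_printoptions(precision=3,suppress=True)
Q=lambda yaw:(Rn.from_euler('z',yaw,degrees=True)*Rn.from_quat([1,0,0,0])).as_quat()
x,y=.5625,.2012
arm.movep([x,y,.25],Q(90.7)); arm.move_gripper(.6)
arm.line_to([x,y,.187],.12)
print(arm.read_ft_force())
arm.move_gripper(0,25); print("grip",arm.read_opening(),arm.read_finger_force(),arm.read_ft_force(),arm.read_time())
for d in range(8,97,8):
    arm.movep([x,y,.187],Q(90.7+d))
    t=arm.read_wrist_torque(); print(d,t,arm.read_ft_force(),arm.read_opening())
    if abs(t[2])>2.5: break
arm.pause(.2);print(arm.read_time(),arm.read_tool_pos(),arm.read_joint_positions())
i=snapshot("top");cv2.imwrite("pics/t3.png",cv2.resize(i[150:260,140:270],None,fx=4,fy=4))
E
```

```text
[-0.562 -0.768  0.601]
grip 0.18133538740972002 25.829594135284424 [-0.262  0.48   3.325] 11.5333
8 [ 0.005 -0.035  0.099] [0.526 0.009 5.629] 0.18414901867193434
16 [0.031 0.008 0.045] [-1.149 -0.663  6.65 ] 0.18356382022671863
24 [-0.039  0.001  0.114] [0.203 0.07  5.639] 0.18431745960997195
32 [0.049 0.008 0.056] [-0.24   0.092  5.844] 0.1812614772349894
40 [0.046 0.023 0.12 ] [ 0.101 -0.241  6.858] 0.18288740820181956
48 [0.048 0.036 0.118] [ 0.816 -0.539  6.698] 0.18534388820946718
56 [-0.026  0.059  0.147] [-0.073  0.743  5.827] 0.18442459377942425
64 [0.049 0.054 0.108] [0.766 0.459 6.86 ] 0.18163177775519998
72 [ 0.07  -0.015  0.108] [0.775 0.12  7.255] 0.17997179736385935
80 [0.035 0.012 0.113] [-0.557  0.683  6.012] 0.1833630982403758
88 [0.044 0.051 0.101] [0.217 0.955 6.068] 0.1853567516323823
96 [ 0.21  -0.329 -0.172] [2.669 1.841 5.137] 0.1816138914041134
14.7333 [0.564 0.202 0.188] [-0.268  0.67  -0.182  1.706  0.16   0.776  1.155]
```

View pics/t3.png

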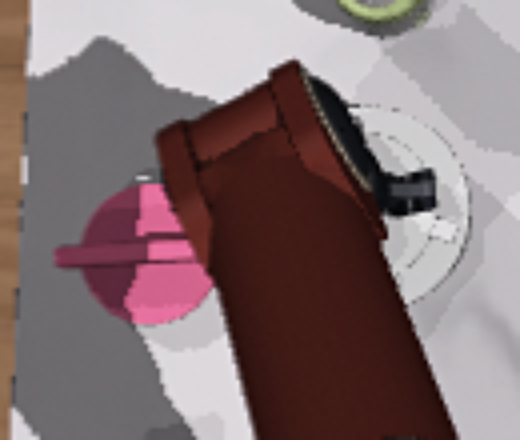

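The bar reached its stop at about 95°: the tab is now at the right, (440,230) in the crop. Next I lift the lid and carry it over the mat.

```bash
python3 - <<'E'
from h import *
np.set_printoptions(precision=3,suppress=True)
Q=lambda yaw:(Rn.from_euler('z',yaw,degrees=True)*Rn.from_quat([1,0,0,0])).as_quat()
arm.move_gripper(0,40)
p=arm.read_tool_pos(); q=Q(184.7)
arm.line_to([.563,.2015,p[2]+.04],.04); print(arm.read_ft_force(),arm.read_opening())
arm.line_to([.563,.2015,.36],.12); print(arm.read_ft_force(),arm.read_opening())
arm.movep([.5617,-.01,.36],q)
arm.movep([.5617,-.2298,.25],q)
print(arm.read_ft_force(),arm.read_opening(),arm.read_tool_pos(),arm.read_time())
cv2.imwrite("pics/s4.png",snapshot("scene"))
E
```

```text
[ 0.497 -0.628 -2.879] 0.18065515891651973
[-0.031 -0.232 -3.058] 0.1795611997976852
[ 1.374  1.514 -2.916] 0.17854073282948488 [ 0.563 -0.227  0.251] 19.25
```

View pics/s4.png

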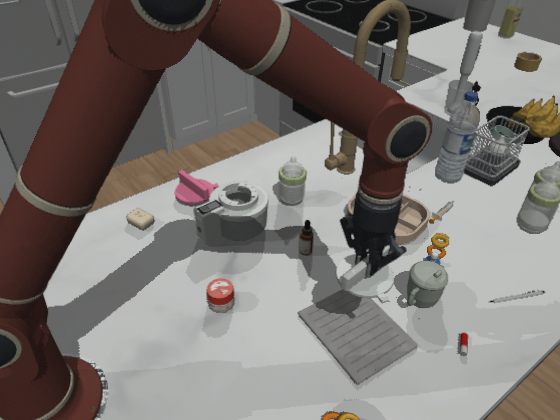

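The lid is in the gripper, level, at (375,275), and the chopper is open. The bystanders haven't moved. Now I lower it with a force check.

```bash
python3 - <<'E'
from h import *
np.set_printoptions(precision=3,suppress=True)
x,y=.5617,-.2298
arm.line_to([x,y,.125],.1); arm.pause(.2)
f0=arm.read_ft_force()[2]; z=.125
while z>.103:
    z-=.001; arm.line_to([x,y,z],.03); f=arm.read_ft_force()[2]-f0
    if f>4: break
print(z,f,arm.read_tool_pos(),arm.read_wrist_torque())
arm.move_gripper(.6); arm.pause(.2)
arm.line_to([x,y,.2],.1)
arm.line_to([x,y,.36],.2)
arm.movep([.45,.0,.36],arm.read_eef_rot())
i=snapshot("top");cv2.imwrite("pics/t5.png",cv2.resize(i[160:280,320:440],None,fx=4,fy=4))
print(arm.read_time(),arm.read_ft_force())
E
```

```text
0.10999999999999999 10.49469878821547 [ 0.562 -0.23   0.111] [ 0.194  0.436 -0.06 ]
28.3333 [-0.036 -0.558 -0.693]
```

View pics/t5.png

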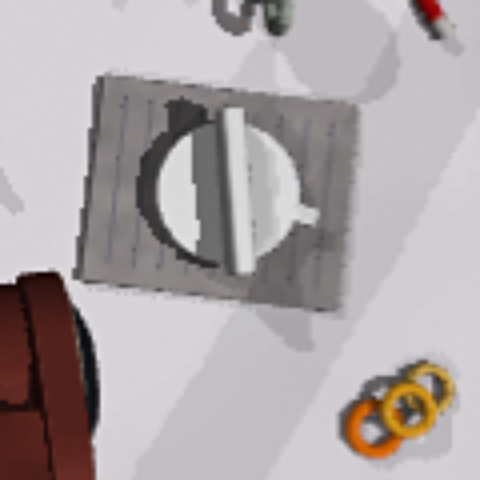

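The lid stands upright near the middle of the mat, at about (228,192), and the arm is clear of everything.

```bash
python3 -c "
from station import ticket
print(ticket.finish_job())"
```

```text
the job is handed in; nothing more can be done
None
```

The chopper is open, the lid stands upright near the middle of the drying mat, and the job was handed in at about 28 s of the 62 s allowed; no verdict came back.

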